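Lock the collar on the paint stand

ROBOT

A 6-joint arm with a two-finger parallel gripper is mounted at the origin on the work surface. World frame = base frame: x ahead of the robot, y to its left, z up, the work surface at z = 0. Lengths are in m, angles in rad, forces in N, time in s.
With the tool pointing down it reaches from about 0.3 to 0.875 m from the base axis. Payload 4.2 kg.
Tool frame: the origin (TCP) lies at the very end of the fingers, on their centre line; the grasp point (between the pads) lies 19 mm behind it; z points along the fingers, y is the direction in which the jaws open and shut (so a half turn about z gives the same grasp; the last joint's range is limited). The gripper opens to 85 mm and grips with 20 to 120 N. Pads are 22 mm wide; open, the fingers measure 114 mm over their backs; the gripper's body (76 mm by 85 mm) begins 54 mm behind the grasp point. The pads swing forward as they close: fully open they stand 13 mm farther back than shut.
Start: joints at [-0.02, 0.32, 1.565, -0, 1.257, -0.02], TCP at [0.575, 0, 0.231] pointing down, gripper open.
Joint ranges: [-3.11, 3.11], [-0.84, 2.01], [0.21, 2.61], [-1.34, 4.49], [0.05, 2.63], [-2.56, 2.56]. Speed limits (rad/s): [2.57, 2.57, 3.14, 3.14, 3.14, 3.14].

INTERFACE

Orientations are given as a 3x3 rotation matrix whose columns are the frame's x, y, z axes.
In Python, from plant import sensors, optics, arm gives the robot as it stands. The module is installed in compiled form; this text tells all that it offers.
- The arm moves only by the tool step_arm, never from a script. Its argument "steps" is one flat list of numbers, 7 for each row, row after row: the turn, a rotation vector about the tool's x, y, z in degrees, then the shift along the tool's x, y, z in mm, then the gripper command: -1 is fully open, 1 is shut, values between are in proportion. A call has 1 to 12 rows; each row is the pose to reach, as a shift and turn from the pose measured when the call began, along the tool's axes at that moment; what a row does not reach only later rows make up. A row lasts 1/12 s, in which the tool goes at most 41.7 mm and 7.16 degrees, less where a joint would pass 70% of its speed; a pose out of reach is approached as far as the arm can. A call with a gripper value outside its range is refused whole. The fingers move at their own pace and stop on an object; the grip force is fixed at half the most. Time passes only in rows, so rows that repeat a pose let the fingers close. It gives the time, the measured TCP pose, the force and the opening at its end, in the units of the state.
- sensors.get_obs(): the state, without advancing time (a new reading comes with each control period).
- optics.capture(name): name is "scene" or "side" or "wrist"; returns the picture (480x640x3 uint8, red, green, blue); there is no depth.
- optics.get_calibration(name): a dict with "fov_y" (degrees; the focal length in pixels is half the picture's height over the tangent of half this angle, whatever the lens; pixels are square), "cx", "cy" (the principal point, pixels), "k1" (the pictures are not rectified: a ray, as slopes to the right and down, at radius r is drawn at 1 + k1 r^2 times it, then the intrinsics apply), "origin" and "rotation" of the camera in the world; the wrist camera has in their place "hand_eye" (4x4, takes a point from camera to tool coordinates, whose origin is the TCP and whose axes are the flange's). Camera axes: x right, y down, z forward; pixel columns grow to the right and rows downward; lengths in m; the calibration is good to about 2 mm. A picture is of the moment at which its call begins: read the wrist's pose just before it. get_calibration takes no time and is no camera call.
- arm.hand_in(): hands the job in, once; it reports no verdict.
The state is a dict: "t": time; "joints": joint angles; "dq": joint speeds; "effort": joint torques, N m; "eef_pos": TCP position; "eef_rot": TCP orientation; "ft_force": force on the tool from outside, world axes, zero at the start; "wrist_torque": the same for the moment, N m; "width": opening from 0.0 (shut) to 1.0 (fully open).
Only numpy, scipy, OpenCV 4.12 (cv2) and the standard library are available. Lean on these libraries where they do the work, as an engineer would, in place of code of your own. Each camera call takes 0.05 s, during which the arm holds its last target. There are 200 camera calls.

TASK

Get the paint stand ready for the next doll head: slip the shorter of the two loose aluminium collars over the upright spindle, all the way down flat on the plate, and let go of it. Then push the swing hook shut over the collar until it is fully home in its catch. Leave the taller collar and the other things on the bench where they are.

Things in the scene. Friction and masses are not known exactly. Their poses are not given: they have to be found in the camera images.
- stand: Paint stand fixed to the bench: dark steel plate 130 (x) x 200 (y) x 15 mm thick, origin at the centre of its underside, z up. On it stand only the spindle, at the plate's centre, the hook's pivot post (diameter 22, top at 40 mm), at (-17, -55) mm in this frame, and the catch. A seated collar's underside is 15 mm above the bench.
- spindle_top (a point): Centre of the top of the steel spindle, 70 mm above the bench, on the stand's z axis. The spindle is 18 mm in diameter up to 62 mm above the bench, then tapers to 10 mm at this top.
- hook (a joint): Swing hook's angle about its upright pivot (rad): 0 = fully home against the stop in its catch; grows as it opens, anticlockwise from above, to 1.9 at most. It swings level and stays where left (friction 0.12 N m: about 1 N at the knob). At 0 its bar points to the stand's +y, centreline 17 mm to the -x side of the spindle axis, over the collar's rim; open, it points more to the stand's -x.
- catch (a point): Middle of the mouth of the C-shaped steel catch that takes the hook's bar, at (-17, 40) mm on the stand, 44 mm above the bench. The block measures 22 (x) x 14 (y) mm, top 56 mm above the bench; its mouth opens to the stand's -x.
- hook_pivot (a point): Hook's hinge axis, 44 mm above the bench. From here runs the hook's flat steel bar, 12 mm wide, 6 mm thick, underside 41 mm and top 47 mm above the bench, to 6 mm past the knob.
- hook_knob (a point): Middle of the upright round steel knob (diameter 14 mm) at the hook's free end, 130 mm from the pivot axis. The knob stands from 47 to 79 mm above the bench; this point is at 63 mm. Push its side to swing the hook.
- collar: The shorter aluminium collar: plain ring, outside diameter 50, bore 22, height 22 mm, about 0.1 kg. Origin at the centre of its underside, z up along its axis. It starts flat on the bench.
- tall_collar: The taller aluminium collar, to be left alone: outside diameter 50, bore 22, height 45 mm, origin at the centre of its underside. The hook cannot pass over it.
- head_a: Blank pink doll head, 90 mm in diameter, 102 mm high, standing on its neck; origin under the neck. Bystander.
- head_b: Blank pink doll head, 81 mm in diameter, 92 mm high, standing on its neck; origin under the neck. Bystander.
- paint_can: Plain steel can, diameter 74, height 90 mm, origin at the centre of its underside. Bystander.
- jar: Small glass jar with black cap, diameter 44, height 60 mm, origin at the centre of its underside. Bystander.
- brush: Brush lying along its x, 180 mm long, less than 30 mm high; origin at mid-length on the bench. Bystander.
- wrench: Steel wrench lying along its x, 150 mm long, less than 20 mm high; origin at mid-length on the bench. Bystander.
Mind the look-alikes: they are no part of the job. What is shaped like the stand but purple is not meant.

How it is judged:
On the way, in this order (a step that is already met when the one before it is completed fails the run):
1. the shorter collar lies flat on the plate, around the spindle, released, with the hook still open (horizontal distance between collar and stand below 0.005 m and z of collar in the frame of stand below 0.018 m and angle between collar's own z axis and vertical below 0.06 rad and contact force between the fingers and collar below 0.1 N and value of joint hook above 0.4 rad), for 0.2 s.
2. the hook is swung fully home in its catch (horizontal distance between collar and stand below 0.005 m and z of collar in the frame of stand below 0.018 m and angle between collar's own z axis and vertical below 0.06 rad and value of joint hook below 0.05 rad), for 0.2 s.
At the end, for the whole second after the job is handed in: The shorter collar is around the spindle, within 5 mm of its axis, flat on the plate (underside no more than 3 mm above it, tilt under 0.06 rad), at rest; the hook is home in its catch (less than 0.05 rad from its stop) and at rest (all of step 2 and velocity of joint hook between -0.05 and 0.05 rad/s and linear speed of collar below 0.02 m/s); the robot touches nothing.
It fails at once if the taller collar is moved more than 40 mm (distance of tall_collar from where it was at the start of the episode above 0.04 m).
It fails at once if another thing on the bench (head, can, jar, brush, wrench) is moved more than 40 mm (distance of any of head_a, head_b, paint_can, jar, brush, wrench from where it was at the start of the episode above 0.04 m).
It also fails if it takes over 66 s, if anything falls off the work surface, if the arm or the gripper's body presses on something with over 40 N, if the wrist force passes 120 N, or if a joint passes its speed limit or range.

## Working session

There is one attempt and no reset: what is moved stays moved. The work goes in short steps, Python scripts to look and compute and a tool call to move; the robot and the scene stay as the last step left them, time stands still between calls to the robot, and variables do not carry over. Pictures are saved under pics/ and viewed, about 8 in all and at most 12, crops included, and the job is handed in when it is done.

Besides the shell and the picture viewer there is one more tool, called after "Request:" as name(argument=value, ...), one argument or row to a line, values as JSON. step_arm: Moves the arm, as the interface text tells. Its arguments: {"type":"object","properties":{"steps":{"type":"array"}},"required":["steps"]}

```bash
mkdir -p pics; cat > h.py <<'E'
import numpy as np, cv2
from plant import sensors, optics, arm
def cam(name,obs=None):
    c=optics.get_calibration(name)
    if 'hand_eye' in c:
        T=np.eye(4);T[:3,:3]=obs['eef_rot'];T[:3,3]=obs['eef_pos'];M=T@np.array(c['hand_eye'])
        R,o=M[:3,:3],M[:3,3]
    else: R,o=np.array(c['rotation']),np.array(c['origin'])
    f=240/np.tan(np.radians(c['fov_y'])/2)
    return dict(R=R,o=o,f=f,cx=c['cx'],cy=c['cy'],k=c['k1'])
def proj(C,p):
    q=(np.atleast_2d(p)-C['o'])@C['R']; s=q[:,:2]/q[:,2:]
    s=s*(1+C['k']*(s**2).sum(1,keepdims=True))
    return s*C['f']+[C['cx'],C['cy']]
def ray(C,u,v):
    d=np.array([(u-C['cx'])/C['f'],(v-C['cy'])/C['f']]);s=d.copy()
    for _ in range(30): s=d/(1+C['k']*(s@s))
    return C['R']@np.array([s[0],s[1],1])
def atz(C,u,v,z):
    r=ray(C,u,v); return C['o']+r*(z-C['o'][2])/r[2]
def tri(obsv):
    A=np.zeros((3,3));b=np.zeros(3)
    for C,u,v in obsv:
        r=ray(C,u,v);r/=np.linalg.norm(r);P=np.eye(3)-np.outer(r,r);A+=P;b+=P@C['o']
    return np.linalg.solve(A,b)
def shot(name,fn):
    o=sensors.get_obs();im=optics.capture(name)
    cv2.imwrite(f'pics/{fn}.png',im[:,:,::-1]);return o,im
E
python3 - <<'E'
from h import *
for n in('scene','side','wrist'):
    o,im=shot(n,n+'0'); C=cam(n,o); print(n,C['o'].round(3),C['R'].round(2).tolist(),round(C['f']))
print(o)
E
```

```text
scene [ 0.909 -0.546  0.53 ] [[0.79, 0.31, -0.53], [0.62, -0.43, 0.66], [-0.02, -0.85, -0.53]] 441
side [-0.26   0.731  0.763] [[-0.69, -0.43, 0.58], [-0.72, 0.39, -0.57], [0.02, -0.81, -0.58]] 608
wrist [0.576 0.066 0.374] [[1.0, 0.0, -0.0], [0.0, -0.97, -0.26], [-0.0, 0.26, -0.97]] 396
{'t': 0.1, 'joints': array([-2.00070922e-02,  3.20254120e-01,  1.56555360e+00,  2.11819012e-05,
        1.25740091e+00, -2.00115723e-02]), 'dq': array([-0.00221375, -0.00294236, -0.00134824,  0.00120993,  0.00097901,
        0.00058252]), 'effort': array([ 1.04973515e-04, -4.16406476e+01, -2.34704268e+01,  6.91456876e-05,
        4.87309400e-03, -3.56914008e-06]), 'eef_pos': array([5.74577068e-01, 1.15666296e-05, 2.30552644e-01]), 'eef_rot': array([[ 2.10876013e-06,  9.99998695e-01, -1.61524852e-03],
       [ 9.99999999e-01, -2.02400268e-06,  5.24749515e-05],
       [ 5.24716138e-05, -1.61524863e-03, -9.99998694e-01]]), 'ft_force': array([ 0.00266906, -0.46053551,  0.28691476]), 'wrist_torque': array([0.01631179, 0.01648052, 0.00167083]), 'width': 1.0000560096353122}
```

View pics/scene0.png

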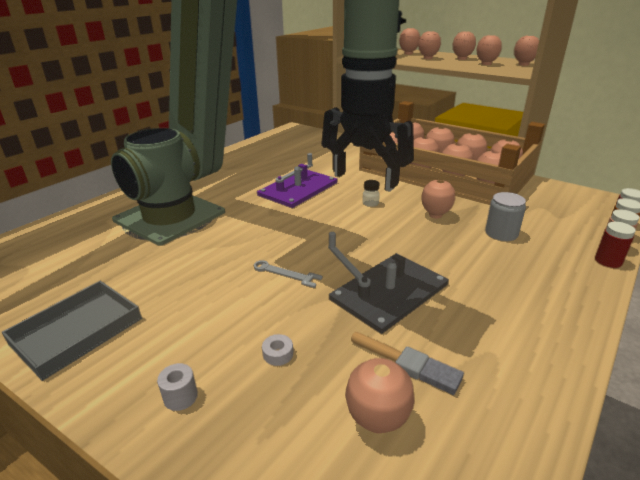

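View pics/side0.png

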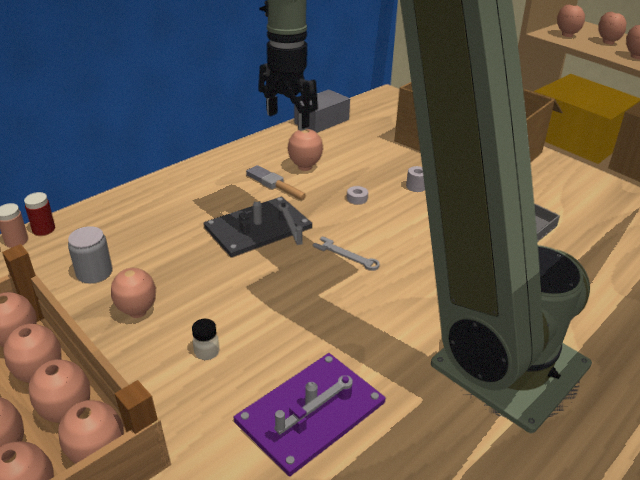

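Scene view: the collars are at (278,350), short, and (178,387), tall. The dark stand is at (390,290) with its hook open towards (333,240). The purple look-alike is at (298,186) and is not the one meant. I'll confirm with one enlarged crop.

```bash
python3 - <<'E'
from h import *
a=cv2.imread('pics/scene0.png')[225:415,150:460]; b=cv2.imread('pics/side0.png')[160:280,190:440]
a=cv2.resize(a,None,fx=2.5,fy=2.5,interpolation=cv2.INTER_CUBIC)
cv2.imwrite('pics/crop1.png',a)
b=cv2.resize(b,None,fx=3.2,fy=3.2,interpolation=cv2.INTER_CUBIC);cv2.imwrite('pics/crop2.png',b)
E
```

```text
(no output)
```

View pics/crop1.png

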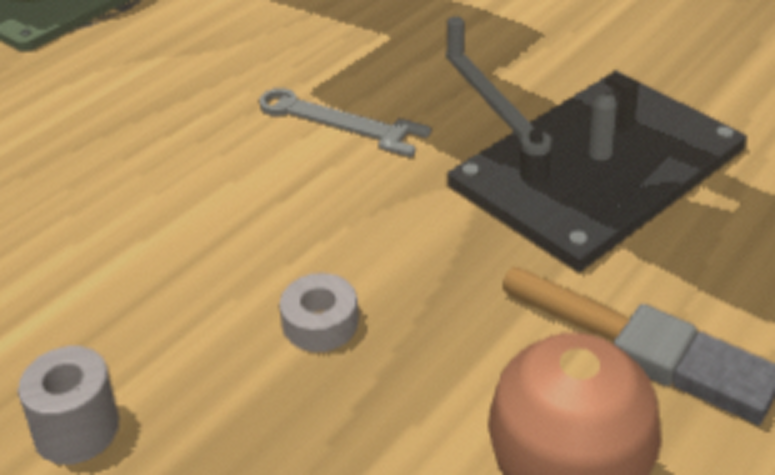

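View pics/crop2.png

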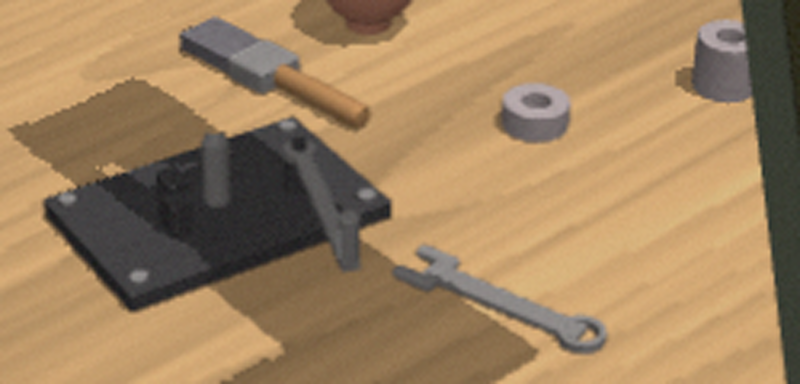

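The crops confirm the targets. The short collar has its bore at about (278,345) in scene and (358,191) in side. The dark stand has its spindle top at about (392,264) and its knob top at (332,234). Next I'll locate them.

```bash
python3 - <<'E'
from h import *
S=cam('scene');D=cam('side')
for n,a,b,z in [('collar',(277.4,345),(358.1,191.3),.022),('tall',(175,374),(417.5,173),.045),('spin',(392,263.8),(256.9,202.5),.07),('pivot',(364.8,282.2),(283.1,205.9),.05),('knob',(332.4,233.8),(298.4,227.8),.079),
 ('c1',(329.6,296.2),(311.3,224.4),.015),('c2',(396,253.8),(231.9,252.8),.015),('c3',(448,279.8),(204.4,224.1),.015),('c4',(382.4,329.8),(279,197.2),.015)]:
    print(n,tri([(S,*a),(D,*b)]).round(4),atz(S,*a,z).round(4),atz(D,*b,z).round(4))
E
```

```text
collar [ 0.5382 -0.1877  0.0197] [ 0.5417 -0.1879  0.022 ] [ 0.5341 -0.1866  0.022 ]
tall [ 0.476  -0.3326  0.0409] [ 0.4795 -0.3344  0.045 ] [ 0.4718 -0.3265  0.045 ]
spin [0.6029 0.0604 0.0646] [0.6073 0.055  0.07  ] [0.5943 0.0651 0.07  ]
pivot [0.579  0.0073 0.0442] [0.5837 0.0019 0.05  ] [0.5708 0.0126 0.05  ]
knob [0.4623 0.0689 0.0757] [0.4662 0.0653 0.079 ] [0.4578 0.0715 0.079 ]
c1 [ 0.5245 -0.0262  0.0077] [ 0.5307 -0.0325  0.015 ] [ 0.5159 -0.0196  0.015 ]
c2 [0.5564 0.1668 0.0114] [0.5599 0.1641 0.015 ] [0.5502 0.1688 0.015 ]
c3 [0.6811 0.1473 0.0096] [0.6846 0.1428 0.015 ] [0.6713 0.151  0.015 ]
c4 [ 0.6516 -0.0458  0.0095] [ 0.6539 -0.0517  0.015 ] [ 0.6457 -0.0399  0.015 ]
```

Request:
step_arm(
  steps=[0,0,9.4,-188,-37,80,-1,0,0,9.4,-188,-37,80,-1,0,0,9.4,-188,-37,80,-1,0,0,9.4,-188,-37,80,-1,0,0,9.4,-188,-37,80,-1,0,0,9.4,-188,-37,80,-1,0,0,9.4,-188,-37,80,-1,0,0,9.4,-188,-37,80,-1],
)

```text
t: 0.82
eef_pos: [0.5376, -0.1878, 0.1507]
eef_rot: [[0.164, 0.986, -0.001], [0.986, -0.164, 0.001], [0.0, -0.002, -1.0]]
ft_force: [0.7, 0.3, 0.3]
width: 0.998
```

```bash
python3 - <<'E'
from h import *
o,im=shot('wrist','w1');C=cam('wrist',o)
print(o['t'],o['eef_pos'].round(4),o['eef_rot'].round(3).tolist())
print(proj(C,[[.538,-.1877,.022],o['eef_pos']]))
print(atz(cam('scene'),378,425,0).round(3))
E
```

```text
0.8167 [ 0.5376 -0.1878  0.1507] [[0.164, 0.986, -0.001], [0.986, -0.164, 0.001], [0.0, -0.002, -1.0]]
[[320.1891971  232.17888595]
 [318.76610123 309.77188763]]
[ 0.737 -0.202  0.   ]
```

View pics/w1.png

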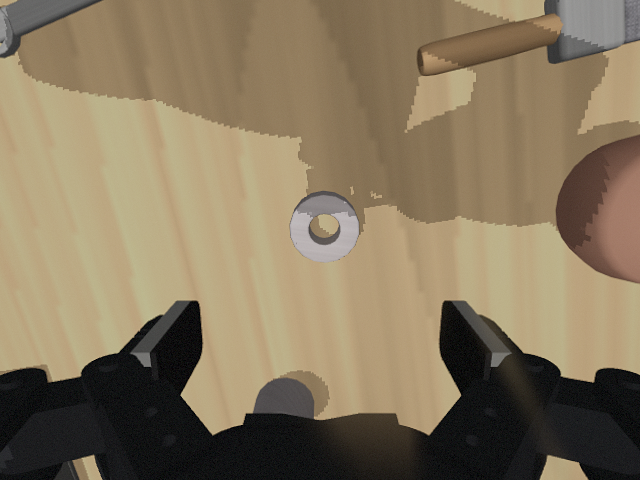

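Wrist view: the collar is centred at about (324.5,228), 4 px right of and above the prediction, roughly 3 mm in each axis. I'll descend with that correction and close.

Request:
step_arm(
  steps=[0,0,0,3,3,40,-1,0,0,0,3,3,80,-1,0,0,0,3,3,115,-1,0,0,0,3,3,135,-1,0,0,0,3,3,148,-1,0,0,0,3,3,148,0,0,0,0,3,3,148,1,0,0,0,3,3,148,1,0,0,0,3,3,148,1,0,0,0,3,3,148,1,0,0,0,3,3,148,1,0,0,0,3,3,148,1],
)

```text
t: 1.87
eef_pos: [0.543, -0.1847, 0.0052]
eef_rot: [[0.163, 0.987, 0.004], [0.987, -0.163, -0.0], [0.0, 0.004, -1.0]]
ft_force: [0.0, 2.8, 6.2]
width: 0.56
```

Request:
step_arm(
  steps=[0,0,0,0,0,-35,1,0,0,0,0,0,-75,1,0,0,0,20,2,-110,1,0,0,0,55,6,-125,1,0,0,0,95,10,-125,1,0,0,0,135,14,-125,1,0,0,0,170,17,-125,1,0,0,0,192,19,-125,1,0,0,0,192,19,-125,1,0,0,0,192,19,-125,1],
)

```text
t: 2.7
eef_pos: [0.5926, 0.0027, 0.1307]
eef_rot: [[0.16, 0.987, 0.004], [0.987, -0.16, -0.001], [-0.0, 0.004, -1.0]]
ft_force: [0.3, -1.2, -1.4]
width: 0.554
```

```bash
python3 - <<'E'
from h import *
o,im=shot('wrist','w2');C=cam('wrist',o)
print(o['t'],o['eef_pos'].round(4),o['eef_rot'].round(3).tolist(),o['width'],o['ft_force'])
print(proj(C,[[.603,.0604,.07]]), proj(C,o['eef_pos']+np.array([0,0,.017])))
E
```

```text
2.7 [0.5926 0.0027 0.1307] [[0.16, 0.987, 0.004], [0.987, -0.16, -0.001], [-0.0, 0.004, -1.0]] 0.5542636348427469 [ 0.31690615 -1.20491947 -1.40332554]
[[320.50054197 150.86476542]] [[318.78644307 330.40795083]]
```

View pics/w2.png

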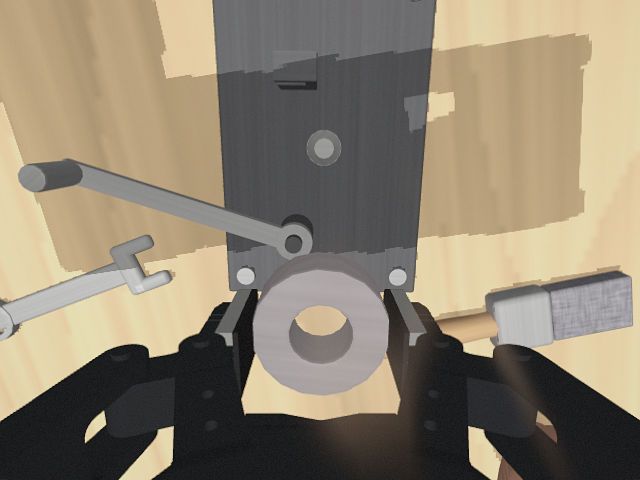

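Wrist view: the collar is held at about (321,328), with the spindle tip at (323.5,147.5), the hook open to the left, and the catch at (296,68). I'll fit the circles for the offset.

```bash
cat >> h.py <<'E'
def fitc(im,C,rs,z,p0,span=.006,n=25):
    g=cv2.GaussianBlur(cv2.cvtColor(im,cv2.COLOR_RGB2GRAY).astype(np.float32),(0,0),1)
    gx=cv2.Sobel(g,cv2.CV_32F,1,0);gy=cv2.Sobel(g,cv2.CV_32F,0,1)
    t=np.linspace(0,2*np.pi,120,endpoint=False);best=(-1,)
    for dx in np.linspace(-span,span,n):
        for dy in np.linspace(-span,span,n):
            s=0;c=np.array([p0[0]+dx,p0[1]+dy,z]);pc=proj(C,c)[0]
            for r in rs:
                p=proj(C,c+np.c_[r*np.cos(t),r*np.sin(t),0*t]);d=p-pc;d/=np.linalg.norm(d,axis=1,keepdims=True)
                m=p.astype(np.float32)[None]
                a=cv2.remap(gx,m,None,1)[0]*d[:,0]+cv2.remap(gy,m,None,1)[0]*d[:,1]
                s+=np.minimum(np.abs(a),60).mean()
            if s>best[0]: best=(s,c[0],c[1])
    return np.array(best)
E
python3 - <<'E'
from h import *
im=cv2.imread('pics/w2.png')[:,:,::-1].copy()
o=sensors.get_obs();C=cam('wrist',o);e=o['eef_pos'];R=o['eef_rot']
s=fitc(im,C,[.005],.07,atz(C,323.5,147.5,.07),.003);print('spindle',s.round(4),proj(C,[s[1],s[2],.07]))
for h in(.013,.017,.021):
    c=fitc(im,C,[.011,.025],e[2]+h,e[:2]);d=s[1:]-c[1:]
    print(h,c.round(4),proj(C,[c[1],c[2],e[2]+h]),'move tool',(R.T@np.r_[d,0]*1e3).round(1),'colTCP',(R.T@np.r_[c[1:]-e[:2],0]*1e3).round(1))
E
```

```text
spindle [60.      0.6041  0.0602] [[322.67483853 148.68024393]]
0.013 [ 1.074987e+02  5.924000e-01 -2.400000e-03] [[320.56063466 335.04498694]] move tool [63.6  1.4 -0. ] colTCP [-3.9  0.6  0. ]
0.017 [1.00393e+02 5.92900e-01 1.00000e-04] [[320.86532917 334.02986153]] move tool [61.1  1.3 -0. ] colTCP [-1.4  0.7  0. ]
0.021 [7.14604e+01 5.92900e-01 1.60000e-03] [[320.2176191  335.79091824]] move tool [59.6  1.5 -0. ] colTCP [0.1 0.5 0. ]
```

Request:
step_arm(
  steps=[0,0,0,30,1,0,1,0,0,0,55,1.5,15,1,0,0,0,61.5,1.5,35,1,0,0,0,61.5,1.5,46,1,0,0,0,61.5,1.5,46,1,0,0,0,61.5,1.5,46,1],
)

```text
t: 3.25
eef_pos: [0.6034, 0.0604, 0.0842]
eef_rot: [[0.163, 0.987, 0.002], [0.987, -0.163, -0.002], [-0.001, 0.002, -1.0]]
ft_force: [0.7, -0.3, -1.0]
width: 0.555
```

```bash
python3 - <<'E'
from h import *
a=shot('scene','s3')[1];b=shot('side','d3')[1];o,w=shot('wrist','w3');C=cam('wrist',o)
e=o['eef_pos'];print(o['t'],e.round(4),o['eef_rot'].round(3).tolist(),o['width'])
S=cam('scene');D=cam('side')
out=[]
for im,K in((a,S),(b,D)):
    u,v=proj(K,e)[0].astype(int);print(u,v)
    x0,y0=u-45,v-45;print('origin',x0,y0)
    out.append(cv2.resize(im[y0:y0+100,x0:x0+100],None,fx=4,fy=4,interpolation=cv2.INTER_CUBIC))
cv2.imwrite('pics/c3.png',np.hstack(out)[:,:,::-1])
E
```

```text
3.35 [0.6045 0.0607 0.0855] [[0.164, 0.986, 0.005], [0.987, -0.164, -0.001], [-0.0, 0.005, -1.0]] 0.5558302301065969
392 254
origin 347 209
255 193
origin 210 148
```

View pics/c3.png

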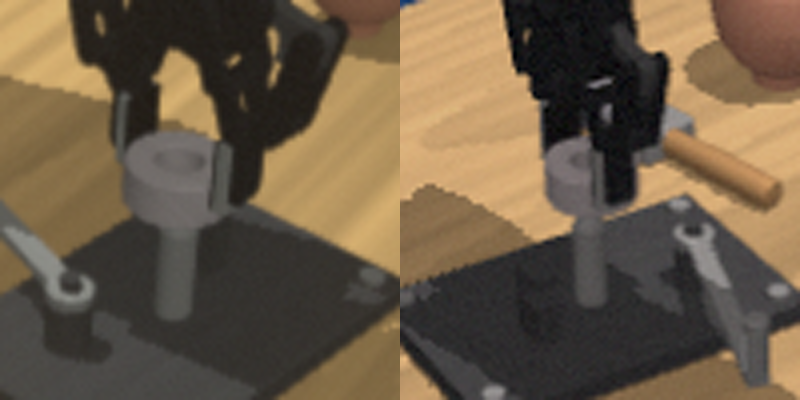

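The collar is seen centred over the spindle in both fixed views: bore at (181,160) over the spindle axis at about (180) in the left crop, and centre at about 589 against 588 in the right. I'll descend gently.

Request:
step_arm(
  steps=[0,0,0,0.5,-0.5,5,1,0,0,0,0.5,-0.5,10,1,0,0,0,0.5,-0.5,15,1,0,0,0,0.5,-0.5,20,1,0,0,0,0.5,-0.5,24,1,0,0,0,0.5,-0.5,24,1],
)

```text
t: 3.9
eef_pos: [0.6038, 0.0615, 0.0605]
eef_rot: [[0.163, 0.987, 0.004], [0.987, -0.163, -0.001], [-0.0, 0.004, -1.0]]
ft_force: [-0.5, 1.2, -1.7]
width: 0.557
```

Request:
step_arm(
  steps=[0,0,0,0,0,8,1,0,0,0,0,0,16,1,0,0,0,0,0,24,1,0,0,0,0,0,31,1,0,0,0,0,0,36,1,0,0,0,0,0,38.5,1,0,0,0,0,0,38.5,1],
)

```text
t: 4.48
eef_pos: [0.6037, 0.0616, 0.0212]
eef_rot: [[0.163, 0.987, 0.003], [0.987, -0.163, -0.001], [-0.001, 0.003, -1.0]]
ft_force: [0.3, 0.3, -2.1]
width: 0.556
```

Request:
step_arm(
  steps=[0,0,0,0,0,1,0.5,0,0,0,0,0,1,0,0,0,0,0,0,1,-0.5,0,0,0,0,0,1,-1,0,0,0,0,0,1,-1,0,0,0,0,0,1,-1,0,0,0,0,0,1,-1,0,0,0,0,0,1,-1],
)

```text
t: 5.15
eef_pos: [0.6038, 0.0616, 0.0203]
eef_rot: [[0.163, 0.987, 0.003], [0.987, -0.163, -0.001], [-0.001, 0.003, -1.0]]
ft_force: [-0.1, -0.1, 0.0]
width: 1.005
```

Request:
step_arm(
  steps=[0,0,0,0,0,-20,-1,0,0,0,0,0,-50,-1,0,0,0,0,0,-90,-1,0,0,0,0,0,-130,-1,0,0,0,-30,0,-150,-1,0,0,0,-60,0,-150,-1,0,0,0,-60,0,-150,-1],
)

```text
t: 5.73
eef_pos: [0.5935, -0.0014, 0.1725]
eef_rot: [[0.166, 0.986, 0.006], [0.986, -0.166, -0.004], [-0.003, 0.007, -1.0]]
ft_force: [-0.4, -0.2, -0.4]
width: 1.001
```

```bash
python3 - <<'E'
from h import *
o,im=shot('wrist','w4');C=cam('wrist',o);e=o['eef_pos'];print(o['t'],e.round(4),o['width'])
s=fitc(im,C,[.005],.07,(.604,.0605),.004);c=fitc(im,C,[.025],.037,(.604,.0605),.006)
print(s.round(4),c.round(4),proj(C,[[s[1],s[2],.07],[c[1],c[2],.037]]))
E
```

```text
5.7333 [ 0.5935 -0.0014  0.1725] 1.0006675087907224
[60.      0.6043  0.0615] [6.00e+01 6.04e-01 5.95e-02] [[318.41928676 138.96098418]
 [318.3052065  141.49054528]]
```

View pics/w4.png

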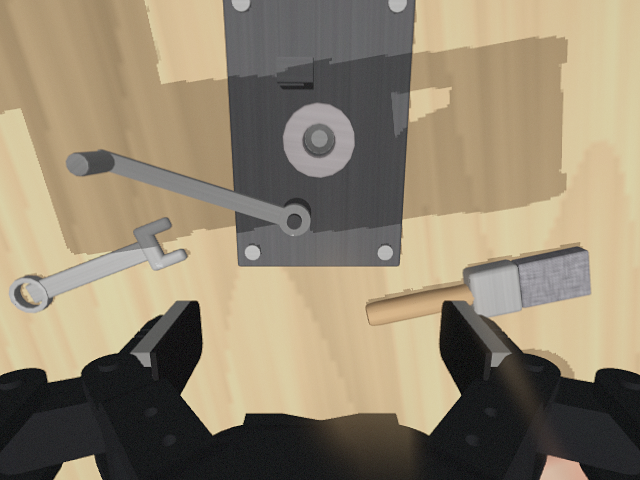

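The collar sits around the spindle at (319,140), released, and the hook is still open with its knob at (78,163) and pivot at (294,220). Next I'll plan the hook push with shut fingers, keeping the tool x face turned along the hook's tangent.

```bash
cat >> h.py <<'E'
YAW=np.radians(-9.4)
def plan(o,piv,pts,z=.056):
    R,e=o['eef_rot'],o['eef_pos']; cur=np.arctan2(R[1,0],R[0,0])
    for th,back,rad in pts:
        u=np.array([-np.sin(th+YAW),np.cos(th+YAW),0]);t=np.array([np.cos(th+YAW),np.sin(th+YAW),0])
        p=np.array([*piv,z])+rad*u-back*t; d=R.T@(p-e)*1e3
        print(f'th {th:.2f}: turn {np.degrees(cur-(th+YAW)):.1f} shift {d.round(1)}')
E
python3 - <<'E'
from h import *
o=sensors.get_obs();C=cam('wrist',o);S=cam('scene');D=cam('side')
k=atz(C,78,163.5,.079);p=atz(C,294.5,220,.049)
cs=[atz(C,*q,.015) for q in((252.5,253),(385,252.5),(397.5,3),(240.5,3))]
print('knob',k,'piv',p,np.hypot(*(k-p)[:2]));print(np.round(cs,4), np.degrees(np.arctan2(*(cs[3]-cs[0])[[0,1]])),np.degrees(np.arctan2(*(cs[2]-cs[1])[[0,1]])))
d=(k-p);th=np.arctan2(d[1],d[0])-np.pi/2-YAW;print('theta',th,o['joints'].round(2))
R2=np.array([[np.cos(YAW),-np.sin(YAW)],[np.sin(YAW),np.cos(YAW)]])
piv=np.array([.6040,.0607])+R2@[-.017,-.055];print('piv model',piv)
plan(o,piv,[(1.25,.045,.13)],z=.12);plan(o,piv,[(1.25,.045,.13)])
E
```

```text
knob [0.46437242 0.07298501 0.079     ] piv [0.57875575 0.01340206 0.049     ] 0.12897160026996957
[[ 0.538  -0.0139  0.015 ]
 [ 0.6412 -0.0311  0.015 ]
 [ 0.6708  0.1409  0.015 ]
 [ 0.5671  0.1583  0.015 ]] 9.605427118612685 9.791265473789657
theta 1.254625183782943 [-0.02  0.39  1.62 -0.    1.13  0.15]
piv model [0.57824535 0.00921507]
th 1.25: turn 18.2 shift [   3.9 -154.1   50.6]
th 1.25: turn 18.2 shift [   3.9 -154.4  114.6]
```

Request:
step_arm(
  steps=[0,0,6,1,-38,0,1,0,0,12,2,-76,10,1,0,0,18,4,-114,30,1,0,0,18,4,-150,50,1,0,0,18,4,-154,70,1,0,0,18,4,-154,90,1,0,0,18,4,-154,105,1,0,0,18,4,-154,115,1,0,0,18,4,-154,115,1,0,0,18,4,-154,115,1,0,0,18,4,-154,115,1],
)

```text
t: 6.7
eef_pos: [0.443, 0.0304, 0.0558]
eef_rot: [[0.463, 0.886, 0.005], [0.886, -0.463, -0.001], [0.001, 0.005, -1.0]]
ft_force: [0.2, -0.0, 0.3]
width: 0.001
```

```bash
python3 - <<'E'
from h import *
o,im=shot('wrist','w5');C=cam('wrist',o)
print(o['t'],o['eef_pos'].round(4),o['width'],proj(C,[.4644,.073,.079]))
plan(o,[.5785,.010],[(1.25,.025,.13),(1.2,.018,.13),(1.1,.018,.13),(1.,.018,.13),(.9,.018,.13),(.8,.018,.13),(.7,.018,.13),(.6,.018,.13)])
E
```

```text
6.7 [0.443  0.0304 0.0558] 0.0008066264657072069 [[317.13473143 198.36372827]]
th 1.25: turn 0.2 shift [20.2 -0.6 -0.1]
th 1.20: turn 3.1 shift [33.7 -1.2 -0.1]
th 1.10: turn 8.8 shift [46.8 -1.7 -0.1]
th 1.00: turn 14.5 shift [59.9 -0.8 -0.1]
th 0.90: turn 20.3 shift [72.8  1.4 -0.1]
th 0.80: turn 26.0 shift [85.5  4.8 -0. ]
th 0.70: turn 31.7 shift [97.7  9.5 -0. ]
th 0.60: turn 37.5 shift [109.4  15.4   0. ]
```

View pics/w5.png

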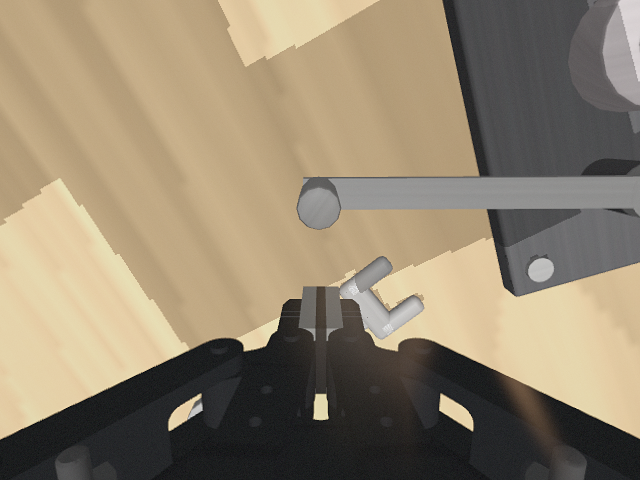

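Wrist view: the shut fingers at about (321,300) are in line with the knob at (319,207). I'll push along the arc.

Request:
step_arm(
  steps=[0,0,0,12,0,0,1,0,0,0,20,-0.5,0,1,0,0,1.5,27,-1,0,1,0,0,3,34,-1,0,1,0,0,6,40,-1.5,0,1,0,0,9,47,-1.5,0,1,0,0,14.5,60,-1,0,1,0,0,20,73,1.5,0,1,0,0,26,85.5,5,0,1,0,0,32,98,9.5,0,1,0,0,37.5,109,15.5,0,1,0,0,37.5,109,15.5,0,1],
)

```text
t: 7.75
eef_pos: [0.5099, 0.1219, 0.0568]
eef_rot: [[0.907, 0.422, 0.009], [0.422, -0.907, -0.0], [0.008, 0.004, -1.0]]
ft_force: [-0.7, -1.0, 0.0]
width: 0.0
```

```bash
python3 - <<'E'
from h import *
o,im=shot('wrist','w6');C=cam('wrist',o)
print(o['t'],o['eef_pos'].round(4),o['width'],o['ft_force'].round(2))
plan(o,[.5785,.010],[(.6,.018,.13),(.5,.018,.13),(.4,.018,.13),(.3,.018,.13),(.2,.018,.13),(.1,.018,.13),(.05,.018,.13),(0,.018,.13)])
E
```

```text
7.75 [0.5099 0.1219 0.0568] 0.00033077906529524183 [-0.7  -0.99  0.02]
th 0.60: turn -0.0 shift [-3.1  0.4  0.8]
th 0.50: turn 5.7 shift [10.  -0.8  0.9]
th 0.40: turn 11.4 shift [23.1 -0.6  1. ]
th 0.30: turn 17.1 shift [36.1  0.8  1.1]
th 0.20: turn 22.9 shift [49.   3.6  1.2]
th 0.10: turn 28.6 shift [61.4  7.6  1.4]
th 0.05: turn 31.5 shift [67.5 10.1  1.4]
th 0.00: turn 34.3 shift [73.5 12.9  1.5]
```

View pics/w6.png

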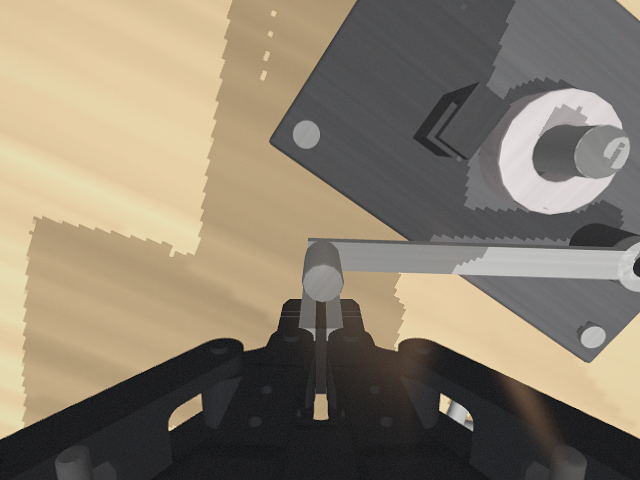

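The knob at (323,280) rides centred on the fingers. I'll push on, slowing towards the catch.

Request:
step_arm(
  steps=[0,0,3,5,0,1,1,0,0,6,10,-1,1,1,0,0,11.5,23,-0.5,1,1,0,0,17,36,1,1,1,0,0,20,42,2,1,1,0,0,23,49,3.5,1,1,0,0,26,55,5.5,1,1,0,0,28.5,61,7.5,1,1,0,0,28.5,61,7.5,1,1],
)

```text
t: 8.55
eef_pos: [0.5673, 0.1402, 0.0561]
eef_rot: [[0.998, -0.057, 0.008], [-0.057, -0.998, -0.001], [0.008, 0.0, -1.0]]
ft_force: [0.0, 0.4, 0.2]
width: 0.001
```

```bash
python3 - <<'E'
from h import *
o=sensors.get_obs();print(o['ft_force'].round(2))
plan(o,[.5785,.010],[(.1,.018,.13),(.05,.018,.13),(0,.018,.13),(-.03,.018,.13)])
E
```

```text
[0.05 0.41 0.17]
th 0.10: turn 0.4 shift [ 1.5 -0.7  0.1]
th 0.05: turn 3.2 shift [ 8.  -1.4  0.1]
th 0.00: turn 6.1 shift [14.6 -1.8  0.2]
th -0.03: turn 7.8 shift [18.5 -1.9  0.2]
```

Request:
step_arm(
  steps=[0,0,2,4,-0.5,0,1,0,0,3,8,-1.5,0,1,0,0,4.5,11,-1.5,0,1,0,0,5.5,13,-1.5,0,1,0,0,6,14.5,-2,0,1,0,0,6,14.5,-2,0,1],
)

```text
t: 9.05
eef_pos: [0.5821, 0.1413, 0.0562]
eef_rot: [[0.987, -0.161, 0.008], [-0.161, -0.987, -0.001], [0.008, -0.0, -1.0]]
ft_force: [0.9, -0.9, -0.3]
width: 0.003
```

Still no stop force, so I'll push on in small steps.

Request:
step_arm(
  steps=[0,0,0,1.5,0,0,1,0,0,0,3,0,0,1,0,0,0,4,0,0,1,0,0,0,4,0,0,1],
)

```text
t: 9.38
eef_pos: [0.5825, 0.1412, 0.0561]
eef_rot: [[0.987, -0.162, -0.0], [-0.162, -0.987, -0.0], [0.0, 0.0, -1.0]]
ft_force: [-8.7, 2.1, 5.7]
width: -0.002
```

```bash
python3 - <<'E'
from h import *
o,im=shot('wrist','w7');C=cam('wrist',o)
print(o['t'],o['eef_pos'].round(4),o['width'],o['ft_force'].round(2))
E
```

```text
9.3833 [0.5825 0.1412 0.0561] -0.002292432536740958 [-8.75  2.14  5.71]
```

View pics/w7.png

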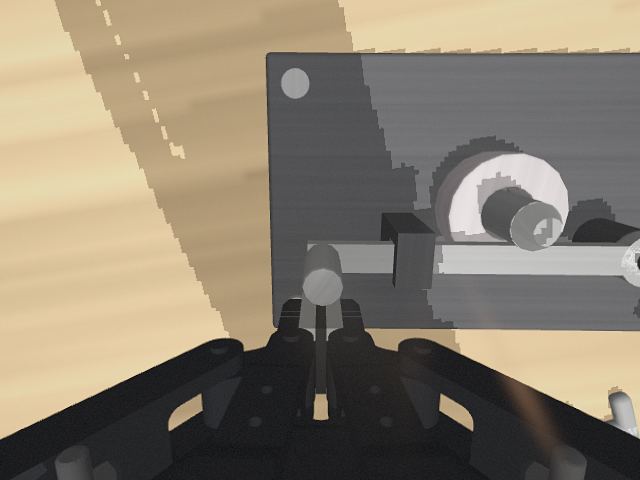

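The bar at about row 258 lies in the catch at (410,260), parallel to the plate edge, with 9 N of resistance. I'll press harder in case this is only a detent.

Request:
step_arm(
  steps=[0,0,0,3,0,0,1,0,0,0,6,0,0,1,0,0,0,9,0,0,1,0,0,0,9,0,0,1,0,0,0,9,0,0,1],
)

```text
t: 9.85
eef_pos: [0.5827, 0.1411, 0.056]
eef_rot: [[0.987, -0.163, -0.019], [-0.163, -0.987, 0.001], [-0.019, 0.002, -1.0]]
ft_force: [-21.1, 6.4, 14.6]
width: -0.002
```

A hard stop: 22 N gave only 0.2 mm, right where θ=0 was predicted. I'll back off, lift and check.

Request:
step_arm(
  steps=[0,0,0,-8,0,0,1,0,0,0,-20,0,0,1,0,0,0,-40,0,0,1,0,0,0,-50,0,-30,1,0,0,0,-50,0,-70,1,0,0,0,-60,0,-110,1,0,0,0,-60,0,-140,1,0,0,0,-60,0,-140,1,0,0,0,-60,0,-140,1],
)

```text
t: 10.6
eef_pos: [0.5275, 0.151, 0.1995]
eef_rot: [[0.987, -0.162, -0.013], [-0.162, -0.987, 0.002], [-0.013, -0.0, -1.0]]
ft_force: [-1.0, -0.3, -0.1]
width: -0.001
```

```bash
python3 - <<'E'
from h import *
o,im=shot('wrist','w8');C=cam('wrist',o);print(o['t'],o['eef_pos'].round(4),o['ft_force'].round(2),o['dq'].round(3).max())
a=shot('scene','s8')[1][220:340,300:460]
b=cv2.resize(a,(533,400),interpolation=cv2.INTER_CUBIC)
w=cv2.resize(im,(533,400))
S=cam('scene')
cv2.imwrite('pics/c8.png',cv2.resize(np.hstack([w,b]),(800,300),interpolation=cv2.INTER_AREA)[:,:,::-1])
R2=np.array([[np.cos(YAW),-np.sin(YAW)],[np.sin(YAW),np.cos(YAW)]])
print('knob top px expected at th 0,.05,.1:',[proj(C,[*(np.array([.5785,.010])+.13*np.array([-np.sin(t+YAW),np.cos(t+YAW)])),.079])[0].round(1).tolist() for t in(0,.05,.1)])
E
```

```text
10.6 [0.5275 0.151  0.1995] [-1.   -0.34 -0.13] 0.064
knob top px expected at th 0,.05,.1: [[323.1, 120.8], [323.4, 131.4], [324.1, 141.9]]
```

View pics/c8.png

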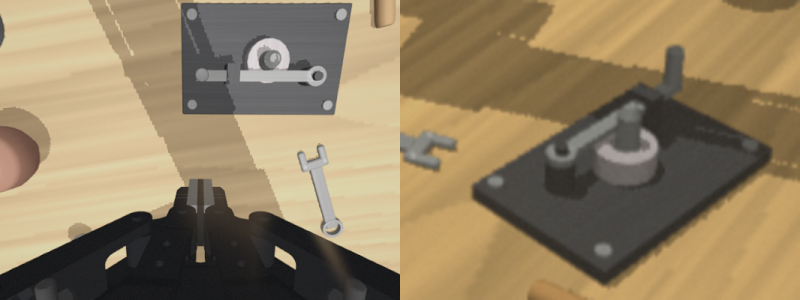

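The knob is at about (325,120) in full wrist pixels, against (323,121) expected for θ=0 and (323,131) for 0.05. The bar is in the catch over the flat collar, and the gripper is clear.

```bash
python3 -c "
from plant import arm
print(arm.hand_in())"
```

```text
the job is handed in; nothing more can be done
None
```

The shorter collar is seated flat on the dark stand's plate around the spindle and released, and the hook is pushed home in its catch. I handed the job in at about 10.7 s; it reported no verdict.

**Collar:** I picked it up from the bench, lowered it over the spindle with no more than about 2 N on the wrist, and released it. In the wrist picture its outline is concentric with the spindle to about 2 mm at most, which is inside the 5 mm limit. Its height and tilt I judged from the pictures only.

**Hook:** I pushed the knob round from about 1.25 rad with shut fingers until it met a hard stop. Pressing on up to about 22 N on the stop (about 26 N total at the wrist) moved it only 0.2 mm more. In the last picture the knob is within about 2 px of where it should be at angle 0; 0.05 rad would show as 10 px.

**Disagreements:** The fixed cameras and the wrist camera differed by about 3 mm on where the collar started on the bench. I used the wrist camera's value and the grip took it cleanly.

**Other checks:** The gripper ended about 120 mm above the bench things, touching nothing. The taller collar and the other things were never touched, as far as the forces and pictures show.

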